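# Stack the leaf cassettes and hold the purge dial at the third click

### The job

Stack the two loose leaf-sample cassettes, in either order, squarely on the one that already lies on the cooling plate, so that the three make one aligned pile, and let go of them. Then press the paddle of the spring-return purge dial down past the first two clicks to the third, not on to the fourth, and hold it there against its spring: the program finishes while the gripper is still holding it at the third click, after at least two seconds of holding. Leave the other things on the bench where they are.

Things in the scene. Friction and masses are not known exactly. Their poses are not given: they have to be found in the camera images.
- cassette_a_c (a point): Loose flat grey sample cassette lying on the bench, 84 (x) x 56 (y) x 16 (z) mm, 60 to 120 g, with a flat underside, flat rim on top, a pale window with two round leaf discs. This point is its centre, 8 mm above its underside; x along its long side, z up. Alike in every way to cassette_b.
- cassette_b_c (a point): Loose flat grey sample cassette lying on the bench, 84 (x) x 56 (y) x 16 (z) mm, 60 to 120 g, with a flat underside, flat rim on top, a pale window with two round leaf discs. This point is its centre, 8 mm above its underside; x along its long side, z up. Alike in every way to cassette_a.
- cassette_base_c (a point): The cassette that already lies on the cooling plate, bottom of the pile, 84 (x) x 56 (y) x 16 (z) mm, 60 to 120 g, with a flat underside, flat rim on top, a pale window with two round leaf discs. This point is its centre, 8 mm above its underside; x along its long side, z up. It is loose, and roughly central on the plate.
- plate_top (a point): Centre of the top face (25 mm above the bench) of the fixed cooling plate, an aluminium slab 140 (x) x 120 (y) on a black foot 150 x 130; its own x points to a 36 mm tall grey air outlet bar (16 x 100 mm) standing 85 mm from its centre.
- timer_pivot (a point): Centre of the dial's level axle, 105 mm up, on the fixed purge timer: grey base 100 x 120 x 40 tall, post, two upright aluminium discs (radius 50, 42 apart). Axle along this x; the lever sticks out between the discs to this +y. Five studs on each disc, 42 mm from the axle, mark rest and clicks 1 to 4; the third click's stud is thicker (10 dia, others 6). The lever points at its stud.
- paddle_top (a point): Centre of the top face of the black press paddle at the lever's end (44 mm along the axle, 32 mm along the lever, 10 mm thick), 95 mm from the axle, measured along the lever; the top face stands 5 mm above the lever's middle line. It moves with the dial.
- dial (a joint): Angle pressed from rest, rad: 0 = rest (lever 0.50 above level); clicks at 0.27, 0.54, 0.81 (third; lever 0.31 below level), 1.08; hard stop 1.15. Pressing the paddle down increases it. It takes about 3 N at rest, 7 N at the third click, rippling about 2 N up and down at the clicks. Let go, it always springs back to 0: the clicks do not keep it.
- jar: A closed glass jar with a steel cap, 60 dia x 95 tall; sizes in mm; bystander, leave alone. Origin at its underside.
- pot: A small open orange pot 55 x 55 x 50 with a leaf sticking out above it; sizes in mm; bystander, leave alone. Origin at its underside.
- mug: A white mug, 80 dia x 92 tall; sizes in mm; bystander, leave alone. Origin at its underside.
- adapter: A black power adapter block 110 x 50 x 32; sizes in mm; bystander, leave alone. Origin at its underside.
- screwdriver: A screwdriver 160 long lying on the bench; sizes in mm; bystander, leave alone. Origin at its underside.
- weight: A brass calibration weight, 36 dia x 28 tall; sizes in mm; bystander, leave alone. Origin at its underside.
There are look-alikes about, which are no part of the job. Of the things that look like the part that bears timer_pivot, the larger one is meant.

How it is judged:
By the outcome, as a careful person would: the job done as asked, in the order asked, and still so for the second after the job is handed in, while the arm keeps its last pose, push and grip.
It also fails if it takes over 58 s, if anything falls off the work surface, if the arm or the gripper's body presses on something with over 40 N, if the wrist force passes 120 N, or if a joint passes its speed limit or range.

### The arm

A 7-joint arm with a two-finger parallel gripper is mounted at the origin on the work surface. World frame = base frame: x ahead of the robot, y to its left, z up, the work surface at z = 0. Lengths are in m, angles in degrees, forces in N, time in s.
With the tool pointing down it reaches from about 0.425 to 0.875 m from the base axis. Payload 4.7 kg.
Tool frame: the origin (TCP) lies between the finger pads; the fingertips stand 22 mm ahead of it and the grasp point (between the pads) lies 3 mm ahead of it (env.tip_reach is the distance from the TCP to the fingertips, in m); z points along the fingers, y is the line along which they close (so a half turn about z gives the same grasp; the last joint's range is limited). The gripper opens to 87 mm and grips with 3 to 60 N. Pads are 19 mm wide; open, the fingers measure 117 mm over their backs; the gripper's body (75 mm by 190 mm) begins 51 mm behind the grasp point.
Start: joints at [0.808, 18.392, -4.016, 83.108, 1.295, 78.541, -3.26], TCP at [0.65, -0, 0.245] pointing down, gripper open.
Joint ranges: [-163.93, 163.93], [-17.29, 119.83], [-79.2, 71.16], [3.27, 140.29], [-89.18, 269.18], [5.43, 117.66], [-154.24, 154.24]. Speed limits (degrees/s): [147.25, 147.25, 180, 180, 180, 180, 180].

### API

Orientations are given as [roll, pitch, yaw] about the fixed x, y, z axes, in that order (R = Rz(yaw) Ry(pitch) Rx(roll)).
In Python, from cell import env gives the robot as it stands.
- The arm moves only by the shell command python3 -m creep 'ROWS' [FORCE]. ROWS is JSON, one flat list of numbers, 7 for each row, row after row: the finger opening in mm, from 0 to 87, then the shift along the tool's x, y, z in units of 30 mm (1.0 is 30 mm), then the turn, a rotation vector about the tool's x, y, z in units of 6 degrees (1.0 is 6 degrees). A call has 1 to 12 rows; each row is the pose to reach, as a shift and turn from the pose commanded when the call began, along the tool's axes at that moment; what a row does not reach only later rows make up. A row lasts 1/10 s, in which the tool goes at most 50 mm and 8.59 degrees, less where a joint would pass 70% of its speed; a pose out of reach is approached as far as the arm can. A call with a gripper value outside its range is refused whole. The fingers move at their own pace and stop on an object; FORCE is the grip in N (left out, the last holds). Time passes only in rows, so rows that repeat a pose let the fingers close. It gives the time, the measured TCP pose, the force, the opening and the grip force at its end, in the units of the state.
- env.get_obs(): the state, without advancing time (a new reading comes with each control period).
- env.read_camera(name): name is "scene" or "side" or "wrist"; returns a dict with "color" (420x560x3 uint8, red, green, blue), "depth" (420x560 float32, m along the optical axis (not along the pixel's ray), 0 where there is no reading), "fovy" (degrees; the focal length in pixels is half the picture's height over the tangent of half this angle, whatever the lens; pixels are square), "cx", "cy" (the principal point, pixels), "D" ([k1, k2, p1, p2, k3] as OpenCV has them; the pictures are not rectified), "R" (3x3) and "t" (3): a world point X has camera coordinates R X + t. Camera axes: x right, y down, z forward; pixel columns grow to the right and rows downward; lengths in m; the calibration is good to about 2 mm. A picture is of the moment at which its call begins.
- env.sign_off(): hands the job in; it is judged then, once.
The state is a dict: "time_s": time; "qpos": joint angles; "joint_velocities": joint speeds; "effort": joint torques, N m; "tool_pos": TCP position; "tool_rot": TCP orientation; "force": force on the tool from outside, world axes, zero at the start; "wrist_torque": the same for the moment, N m; "grip_width": finger opening in m; "grasp_force": force on a finger pad.
Only numpy, scipy, OpenCV 4.12 (cv2) and the standard library are available. Lean on these libraries where they do the work, as an engineer would, in place of code of your own. Each camera call takes 0.05 s, during which the arm holds its last target. There are 200 camera calls.

## Working session

There is one attempt and no reset: what is moved stays moved. The work goes in short steps, Python scripts to look and compute and a shell command to move; the robot and the scene stay as the last step left them, time stands still between calls to the robot, and variables do not carry over. Pictures are saved under pics/ and viewed, at most 10 in all, crops included, and the job is handed in when it is done.

```bash
ls; mkdir -p pics; cat > h.py <<'E'
import numpy as np, cv2
from cell import env
from scipy.spatial.transform import Rotation as Ro
def cam(n):
    c=env.read_camera(n); f=210/np.tan(np.radians(c['fovy'])/2)
    c['K']=np.array([[f,0,c['cx']],[0,f,c['cy']],[0,0,1.]]); c['D']=np.array(c['D'],float);c['R']=np.array(c['R']);c['t']=np.array(c['t']); return c
def ray(c,uv):
    p=cv2.undistortPoints(np.array(uv,float).reshape(-1,1,2),c['K'],c['D'])[:,0]
    return -c['R'].T@c['t'], np.c_[p,np.ones(len(p))]@c['R']
def onplane(c,uv,z):
    o,d=ray(c,uv); return o+d*((z-o[2])/d[:,2])[:,None]
def bydepth(c,uv):
    o,d=ray(c,uv); uv=np.array(uv).reshape(-1,2).astype(int); return o+d*c['depth'][uv[:,1],uv[:,0]][:,None]
def cloud(c):
    v,u=np.mgrid[0:420,0:560]; return bydepth(c,np.c_[u.ravel(),v.ravel()]).reshape(420,560,3)
def proj(c,X): return cv2.projectPoints(np.array(X,float).reshape(-1,3),cv2.Rodrigues(c['R'])[0],c['t'],c['K'],c['D'])[0][:,0]
def save(c,n): cv2.imwrite('pics/'+n,c['color'][:,:,::-1])
E
python3 - <<'E'
from h import *
for n in ['scene','side','wrist']:
    c=cam(n); save(c,n+'0.png'); print(n,-c['R'].T@c['t'],c['R'][2],c['fovy'])
    np.savez('pics/'+n+'0.npz',**{k:v for k,v in c.items()})
a=[cv2.imread(f'pics/{n}0.png') for n in ['scene','side']]
E
```

```text
pics
scene [ 1.02175194 -0.53382884  1.07017442] [-0.38070262  0.44229512 -0.81205945] 50.55685106151431
side [ 0.43664546 -0.91956884  0.86608259] [ 0.1081375   0.77712275 -0.61998913] 42.56865114934275
wrist [0.64880047 0.06691442 0.38290738] [-0.00270422 -0.24842571 -0.96864718] 68.25725327491081
```

View pics/scene0.png

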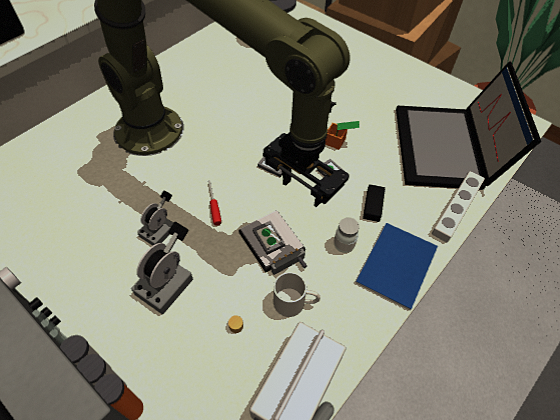

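View pics/side0.png

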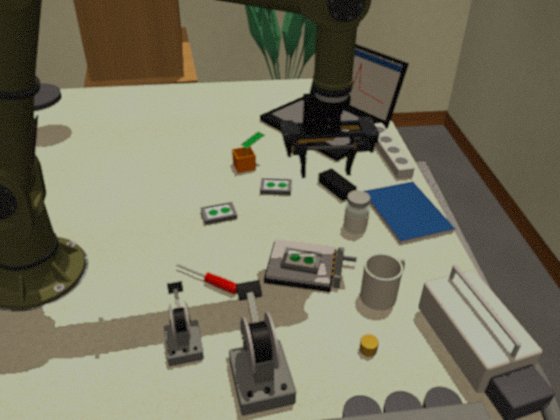

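The scene view shows the plate and base cassette at (270,238), the large timer at (163,270), and its small look-alike at (155,218). The side view shows loose cassettes at (276,186) and (219,213), base cassette (301,260), large timer (262,350) with its paddle at (249,289).

```bash
cat >> h.py <<'E'
def cassettes(c,zlo,zhi,guess,r=.06):
    """top-rim points near guess -> centre, size, yaw(deg of long side)"""
    P=cloud(c); m=(c['depth']>0)&(P[...,2]>zlo)&(P[...,2]<zhi)&(np.hypot(P[...,0]-guess[0],P[...,1]-guess[1])<r)
    m=cv2.morphologyEx(m.astype(np.uint8),cv2.MORPH_OPEN,np.ones((3,3)))
    n,l,s,_=cv2.connectedComponentsWithStats(m)
    if n<2: return None
    m=l==1+np.argmax(s[1:,4]); Q=P[m]
    z=np.median(Q[:,2]); 
    cs=max(cv2.findContours(m.astype(np.uint8),0,1)[0],key=len)[:,0]
    xy=onplane(c,cs,z)[:,:2]
    (cx,cy),(w,h),a=cv2.minAreaRect((xy*1000).astype(np.float32))
    if w<h: w,h,a=h,w,a+90
    return np.round([cx,cy,z*1000,w,h,(a+90)%180-90,m.sum()],1)
def discs(c):
    h=cv2.cvtColor(c['color'],cv2.COLOR_RGB2HSV); m=cv2.inRange(h,(40,100,40),(85,255,255))
    n,l,s,ce=cv2.connectedComponentsWithStats(m); return [(ce[i],s[i,4]) for i in range(1,n) if s[i,4]>12]
E
python3 - <<'E'
from h import *
for n in ['side','scene','wrist']:
    c=cam(n); print(n)
    for p,a in discs(c):
        X=bydepth(c,[p])[0]; print(p.round(),a,X.round(3))
        if a<700 and X[2]<.08: print('   ',cassettes(c,X[2]-.007,X[2]+.008,X[:2]))
c=cam('side')
for nm,p in dict(paddle=(249,290),disc=(258,340),base=(285,392),small=(180,325),weight=(370,345),mug=(380,280),jar=(356,215),outlet=(340,262)).items(): print(nm,bydepth(c,[p])[0].round(3))
c=cam('scene')
for nm,p in dict(paddle=(180,229),d1=(152,268),d2=(168,262),plate=(265,255),small=(165,197)).items(): print(nm,bydepth(c,[p])[0].round(3))
a=cam('side')['color'][270:420,150:330]; b=cam('scene')['color'][180:330,110:320]
im=np.hstack([cv2.resize(a,None,fx=2.2,fy=2.2,interpolation=2),cv2.resize(b,None,fx=1.9,fy=2.2,interpolation=2)])
cv2.imwrite('pics/t.png',im[:,:,::-1])
E
```

```text
side
[264.  29.] 1105 [0.637 1.237 0.088]
[299.  33.] 944 [0.783 1.258 0.06 ]
[252. 140.] 136 [0.522 0.399 0.073]
    [511.1 387.1  73.8  56.5  28.8  50.9  94. ]
[270. 184.] 22 [0.56  0.262 0.013]
    [571.5 256.1  13.4  81.9  68.5  -7.6 437. ]
[282. 185.] 23 [0.591 0.259 0.012]
    [571.7 255.9  13.3  81.5  69.   -7.6 437. ]
[225. 210.] 29 [0.433 0.163 0.014]
    [416.7 157.6  13.8  82.8  65.1  10.4 497. ]
[213. 212.] 30 [0.403 0.156 0.015]
    [415.5 157.4  13.9  85.3  64.9  11.2 519. ]
[295. 257.] 51 [ 0.581 -0.055  0.038]
    [592.9 -63.9  38.8  85.   65.2 -20.2 754. ]
[308. 260.] 53 [ 0.611 -0.064  0.036]
    [592.7 -64.6  38.6  84.8  67.1 -19.8 759. ]
scene
[504.  22.] 586 [0.653 1.234 0.095]
[533.   8.] 42 [0.677 1.514 0.038]
    [ 648.1 1514.1   40.5   25.6   12.1  -66.7   14. ]
[539.  28.] 807 [0.776 1.226 0.128]
[557.  33.] 34 [ 0.811  1.502 -0.011]
    [ 808.1 1503.5   -8.9   22.1   14.2   42.    15. ]
[555.  58.] 115 [ 0.866  1.388 -0.045]
    [ 862.7 1404.4  -44.1   49.9   18.   -60.5   33. ]
[348. 125.] 144 [0.525 0.394 0.077]
    [528.7 395.7  78.8  50.6  26.7  42.   9
[... 214 characters left out ...]
5]
    [ 417.7  158.9   13.8   88.    59.2   11.  3840. ]
[64. 50.] 377 [0.402 0.157 0.012]
    [ 418.2  158.4   13.8   89.8   60.2   11.  3937. ]
[221. 236.] 199 [ 0.58  -0.057  0.039]
    [ 594.5  -60.2   38.6   83.5   59.2  -20.  2742. ]
[247. 245.] 195 [ 0.61  -0.069  0.039]
    [ 594.5  -60.2   38.5   83.5   59.2  -20.  2691. ]
paddle [ 0.468 -0.252  0.155]
disc [ 0.475 -0.349  0.135]
base [ 0.517 -0.392  0.042]
small [ 0.338 -0.258  0.083]
weight [ 0.692 -0.301  0.028]
mug [ 0.732 -0.194  0.091]
jar [0.743 0.049 0.062]
outlet [ 0.68  -0.075  0.032]
paddle [ 0.473 -0.244  0.158]
d1 [ 0.49  -0.352  0.132]
d2 [ 0.5   -0.314  0.122]
plate [ 0.622 -0.103  0.02 ]
small [ 0.333 -0.185  0.104]
```

View pics/t.png

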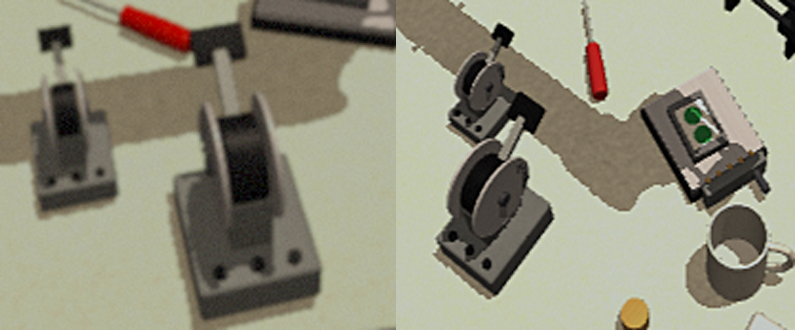

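View pics/wrist0.png

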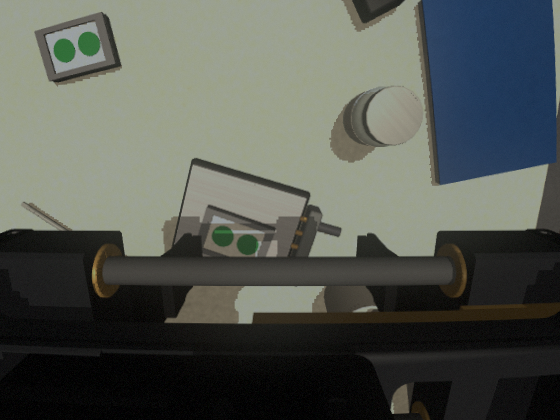

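The crop shows the large timer's paddle with the lever pointing up towards the plate's side. The wrist view shows cassette A at (77,47) and the base at (235,240), partly hidden by the gripper.

```bash
cat >> h.py <<'E'
def go(x,y,z,yaw_y,half=False):
    """rows' units to reach TCP x,y,z with tool down and closing line (tool y) at world angle yaw_y deg"""
    o=env.get_obs(); T=Ro.from_euler('xyz',o['tool_rot'],degrees=True); M=T.as_matrix()
    a=np.radians(yaw_y); yv=np.array([np.cos(a),np.sin(a),0])
    if (yv@M[:,1])<0 and not half: yv=-yv
    zt=np.array([0,0,-1.]); G=Ro.from_matrix(np.c_[np.cross(yv,zt),yv,zt])
    s=M.T@(np.array([x,y,z])-np.array(o['tool_pos']))/.03
    r=np.degrees((T.inv()*G).as_rotvec())/6
    print('shift',s.round(3),'turn',r.round(2),'tcp',np.round(o['tool_pos'],4),np.round(o['tool_rot'],2),'t',round(o['time_s'],2))
E
python3 - <<'E'
from h import *
print(env.get_obs(), env.tip_reach)
go(.418,.159,.12,101)
go(.418,.159,.12,101,True)
E
```

```text
{'time_s': 0.5, 'qpos': array([ 0.80565126, 18.39278615, -4.01738721, 83.1095077 ,  1.29667404,
       78.54243754, -3.25906936]), 'joint_velocities': array([ 0.00494453, -0.06607923, -0.07197661,  0.06398045,  0.03208306,
        0.06715818, -0.055293  ]), 'effort': array([ 7.52278156e-04, -4.90605855e+01, -4.01435075e-01, -3.12462223e+01,
       -6.33045472e-02,  3.47040093e-02,  1.43231142e-05]), 'tool_pos': array([ 6.49994419e-01, -9.91601365e-08,  2.44559759e-01]), 'tool_rot': array([1.79999494e+02, 4.13974695e-03, 9.00056728e+01]), 'force': array([ 1.00013465, -0.07564156, -0.35238183]), 'wrist_torque': array([-0.03477065,  0.03766273, -0.00502666]), 'grasp_force': 0.0, 'grip_width': 0.08707937691218154} 0.022
shift [ 5.301 -7.733  4.152] turn [ 0.    0.   13.17] tcp [ 0.65   -0.      0.2446] [180.     0.    90.01] t 0.5
shift [ 5.301 -7.733  4.152] turn [ -0.     0.   -16.83] tcp [ 0.65   -0.      0.2446] [180.     0.    90.01] t 0.5
```

```bash
python3 -m creep '[87,2.6,-3.9,1,0,0,4,87,5.3,-7.73,2,0,0,9,87,5.3,-7.73,4.15,0,0,13.17,87,5.3,-7.73,4.15,0,0,13.17,87,5.3,-7.73,4.15,0,0,13.17,87,5.3,-7.73,4.15,0,0,13.17,87,5.3,-7.73,4.15,0,0,13.17,87,5.3,-7.73,4.15,0,0,13.17,87,5.3,-7.73,4.15,0,0,13.17,87,5.3,-7.73,4.15,0,0,13.17,87,5.3,-7.73,4.15,0,0,13.17,87,5.3,-7.73,4.15,0,0,13.17]' 20; python3 - <<'E'
from h import *
go(.418,.159,.0265,101)
c=cam('wrist'); save(c,'w1.png')
for p,a in discs(c):
    X=bydepth(c,[p])[0]; print(p.round(),a,X.round(3))
    if X[2]<.05: print('   ',cassettes(c,X[2]-.007,X[2]+.008,X[:2]))
E
```

```text
time_s: 1.7
tool_pos: [0.4182, 0.159, 0.1202]
tool_rot: [180.0, -0.0, 11.0]
force: [0.2, -0.0, 0.0]
grip_width: 0.087
grasp_force: 0.0
shift [-8.000e-03 -2.000e-03  3.124e+00] turn [ 0.   -0.    0.01] tcp [0.4182 0.159  0.1202] [ 1.800e+02 -2.000e-02  1.104e+01] t 1.7
[177.   7.] 454 [0.554 0.26  0.013]
    [ 549.3  262.2   13.8   59.7   38.3   81.5 3319. ]
[278. 192.] 718 [0.433 0.163 0.014]
    [ 418.8  160.1   13.6   80.    56.4   11.  6433. ]
[279. 230.] 482 [0.402 0.156 0.013]
    [ 418.7  160.1   13.6   80.    56.4   11.  6392. ]
```

View pics/w1.png

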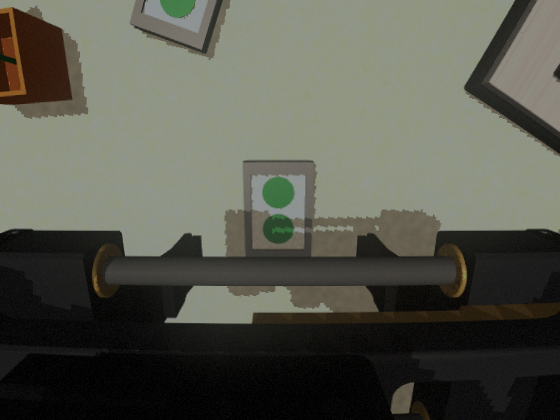

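The wrist view shows cassette A squarely between the fingers at (279,208). B's corner is at (178,20). I descend and grip.

```bash
python3 -m creep '[87,0,0,1.6,0,0,0,87,0,0,3.15,0,0,0,87,0,0,3.15,0,0,0,87,0,0,3.15,0,0,0,56,0,0,3.15,0,0,0,50,0,0,3.15,0,0,0,50,0,0,3.15,0,0,0,50,0,0,3.15,0,0,0,50,0,0,3.15,0,0,0,50,0,0,3.15,0,0,0,50,0,0,3.15,0,0,0,50,0,0,3.15,0,0,0]' 20
python3 -m creep '[50,0,0,0,0,0,0,50,0,0,-1.5,0,0,0,50,0,0,-3,0,0,0,50,0,0,-3.5,0,0,0,50,0,0,-3.5,0,0,0]' 20
python3 - <<'E'
from h import *
go(.595,-.061,.12,70)
E
```

```text
time_s: 2.95
tool_pos: [0.4182, 0.159, 0.0258]
tool_rot: [180.0, -0.0, 11.0]
force: [-0.7, 0.1, 2.9]
grip_width: 0.0558
grasp_force: 20.0
time_s: 3.45
tool_pos: [0.42, 0.1596, 0.1329]
tool_rot: [-180.0, -0.3, 11.0]
force: [0.8, 0.1, -0.9]
grip_width: 0.0558
grasp_force: 20.0
shift [4.325 8.33  0.451] turn [-0.02 -0.05  5.16] tcp [0.42   0.1596 0.1329] [-179.96   -0.33   10.98] t 3.45
```

```bash
python3 - <<'E'
from h import *
go(.510,-.030,.16,70)
E
```

```text
shift [ 1.748  6.776 -0.896] turn [-0.02 -0.05  5.16] tcp [0.42   0.1596 0.1329] [-179.96   -0.33   10.98] t 3.45
```

```bash
python3 -m creep '[50,0.4,1.5,-0.5,0,0,1,50,0.8,3,-0.9,0,0,2.3,50,1.2,4.5,-0.9,0,0,3.5,50,1.6,6,-0.9,0,0,4.6,50,1.75,6.78,-0.9,0,0,5.16,50,1.75,6.78,-0.9,0,0,5.16,50,1.75,6.78,-0.9,0,0,5.16,50,1.75,6.78,-0.9,0,0,5.16]' 20
python3 - <<'E'
from h import *
o=env.get_obs(); print(np.round(o['tool_pos'],4),np.round(o['tool_rot'],2))
c=cam('wrist'); save(c,'w2.png'); np.savez('pics/w2.npz',depth=c['depth'])
for p,a in discs(c):
    X=bydepth(c,[p])[0]; print(p.round(),a,X.round(4))
    print('   ',cassettes(c,X[2]-.005,X[2]+.008,X[:2]))
E
```

```text
time_s: 4.25
tool_pos: [0.5074, -0.0288, 0.1565]
tool_rot: [-180.0, 0.1, -19.8]
force: [-0.2, 0.4, -1.8]
grip_width: 0.0559
grasp_force: 20.0
[ 0.5074 -0.0288  0.1565] [-1.80e+02  1.30e-01 -1.98e+01]
[280.  70.] 841 [ 0.6104 -0.0674  0.0388]
    [ 594.5  -61.7   38.7   84.    56.3  -19.8 7805. ]
[279. 111.] 767 [ 0.5814 -0.0568  0.0389]
    [ 594.5  -61.6   38.7   84.    56.3  -19.9 7916. ]
[280. 230.] 1570 [ 0.5214 -0.0351  0.1443]
    [ 527.4  -36.9  144.4   75.2   39.9   70.2 8697. ]
[279. 293.] 654 [ 0.4875 -0.0225  0.1446]
    [ 525.9  -36.3  144.2   75.4   36.9   70.2 7567. ]
```

View pics/w2.png

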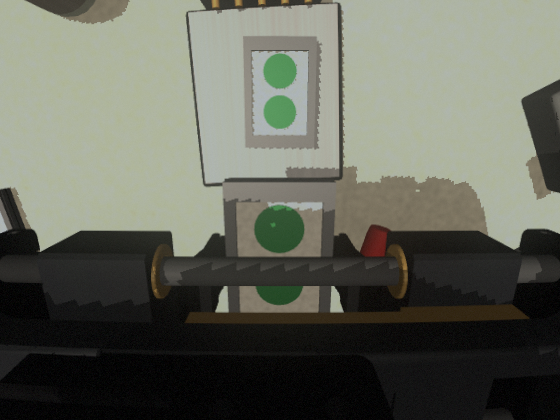

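The wrist view shows the base cassette whole at (281,92) and the held cassette, whose far edge is at row 181.

```bash
python3 - <<'E'
from h import *
c=cam('wrist'); o=env.get_obs(); g=cv2.cvtColor(c['color'],cv2.COLOR_RGB2GRAY).astype(float)
# edges along column strip & rows, per plane height
def edge(col,r0,r1,n):
    s=g[r0:r1,col-10:col+10].mean(1); d=np.gradient(cv2.GaussianBlur(s[:,None],(1,3),0)[:,0]); i=np.argsort(-abs(d))[:n]; return [(r0+k,round(d[k],1)) for k in sorted(i)]
print('base far',edge(265,28,45,4),'base near',edge(265,138,158,4),'held far',edge(265,172,190,4))
T=np.array(o['tool_pos']); ex=np.array([np.cos(np.radians(-19.85)),np.sin(np.radians(-19.85))]); ey=np.array([ex[1],-ex[0]])
def f(u,v,z): 
    X=onplane(c,[(u,v)],z)[0][:2]-T[:2]; return (X@ex*1e3).round(1),(X@ey*1e3).round(1)
for v in (36,37,38,39): print('base',v,f(280,v,.041))
for v in (147,149,151): print('base near',v,f(280,v,.041))
for v in (179,181,183): print('held',v,f(280,v,T[2]-.0098))
go(.5964,-.0611,.10,70.1); go(.5964,-.0611,.0675,70.1)
E
```

```text
base far [(np.int64(35), np.float64(-9.1)), (np.int64(36), np.float64(-14.7)), (np.int64(37), np.float64(-10.8)), (np.int64(38), np.float64(-2.9))] base near [(np.int64(147), np.float64(7.5)), (np.int64(148), np.float64(13.1)), (np.int64(149), np.float64(11.3)), (np.int64(150), np.float64(4.6))] held far [(np.int64(176), np.float64(-22.5)), (np.int64(177), np.float64(-40.4)), (np.int64(178), np.float64(-33.5)), (np.int64(182), np.float64(24.0))]
base 36 (np.float64(134.3), np.float64(1.5))
base 37 (np.float64(133.6), np.float64(1.6))
base 38 (np.float64(132.9), np.float64(1.6))
base 39 (np.float64(132.2), np.float64(1.6))
base near 147 (np.float64(51.0), np.float64(1.7))
base near 149 (np.float64(49.4), np.float64(1.7))
base near 151 (np.float64(47.8), np.float64(1.7))
held 179 (np.float64(42.1), np.float64(1.2))
held 181 (np.float64(41.1), np.float64(1.2))
held 183 (np.float64(40.2), np.float64(1.2))
shift [3.142 0.01  1.903] turn [-0.    0.01  0.02] tcp [ 0.5079 -0.0289  0.1572] [-1.7999e+02  5.0000e-02 -1.9790e+01] t 4.35
shift [3.143 0.011 2.986] turn [-0.    0.01  0.02] tcp [ 0.5079 -0.0289  0.1572] [-1.7999e+02  5.0000e-02 -1.9790e+01] t 4.35
```

```bash
python3 -m creep '[50,1,0,0,0,0,0.02,50,2.2,0.01,0.3,0,0,0.02,50,3.13,0.01,1,0,0,0.02,50,3.13,0.01,2,0,0,0.02,50,3.13,0.01,2.6,0,0,0.02,50,3.13,0.01,2.6,0,0,0.02,50,3.13,0.01,2.6,0,0,0.02,50,3.13,0.01,2.6,0,0,0.02]' 20
python3 - <<'E'
from h import *
go(.5961,-.0609,.0672,70.15)
E
```

```text
time_s: 5.15
tool_pos: [0.5976, -0.0625, 0.0813]
tool_rot: [-179.9, -0.2, -20.0]
force: [0.4, 0.4, -1.2]
grip_width: 0.0557
grasp_force: 20.0
shift [-0.068 -0.033  0.47 ] turn [-0.01 -0.03 -0.03] tcp [ 0.5976 -0.0625  0.0813] [-1.7994e+02 -1.6000e-01 -2.0040e+01] t 5.15
```

```bash
python3 -m creep '[50,0,0,0,0,0,0,50,0,0,0,0,0,0,50,0,0,0,0,0,0]' 20
python3 - <<'E'
from h import *
go(.5962,-.0608,.0672,70.15)
E
```

```text
time_s: 5.45
tool_pos: [0.5969, -0.0631, 0.0803]
tool_rot: [-180.0, -0.1, -20.1]
force: [0.7, 0.3, -0.9]
grip_width: 0.0558
grasp_force: 20.0
shift [-0.05  -0.064  0.438] turn [-0.   -0.01 -0.04] tcp [ 0.5969 -0.0631  0.0803] [-1.7998e+02 -7.0000e-02 -2.0100e+01] t 5.45
```

```bash
python3 -m creep '[50,-0.05,-0.065,0.2,0,0,-0.04,50,-0.05,-0.065,0.35,0,0,-0.04,50,-0.05,-0.065,0.4,0,0,-0.04,50,-0.05,-0.065,0.4,0,0,-0.04,50,-0.05,-0.065,0.4,0,0,-0.04]' 20
python3 - <<'E'
from h import *
go(.5962,-.0608,.0668,70.15)
E
```

```text
time_s: 5.95
tool_pos: [0.5959, -0.0608, 0.0674]
tool_rot: [180.0, -0.0, -19.9]
force: [0.0, -0.6, -1.0]
grip_width: 0.0555
grasp_force: 20.0
shift [ 0.01  -0.005  0.02 ] turn [ 0. -0. -0.] tcp [ 0.5959 -0.0608  0.0674] [ 1.7999e+02 -1.0000e-02 -1.9860e+01] t 5.95
```

```bash
python3 -m creep '[50,0.01,0,0.03,0,0,0,50,0.01,0,0.03,0,0,0,60,0.01,0,0.03,0,0,0,66,0.01,0,0.03,0,0,0,72,0.01,0,0.03,0,0,0,75,0.01,0,0.03,0,0,0,75,0.01,0,-0.5,0,0,0,80,0.01,0,-1.5,0,0,0,87,-1,0,-3,0,0,0,87,-2,0,-3,0,0,0,87,-3.2,0,-3,0,0,0,87,-3.2,0,-3,0,0,0]' 20
python3 -m creep '[87,0,0,0,0,0,0,87,0,0,0,0,0,0]'
python3 - <<'E'
from h import *
c=cam('wrist'); save(c,'w3.png')
for p,a in discs(c):
    X=bydepth(c,[p])[0]; print(p.round(),a,X.round(4)); print('   ',cassettes(c,X[2]-.005,X[2]+.008,X[:2]))
go(.574,.259,.12,82.4)
E
```

```text
time_s: 7.15
tool_pos: [0.5021, -0.0264, 0.1587]
tool_rot: [-180.0, 0.1, -19.7]
force: [-0.5, 0.5, 0.8]
grip_width: 0.0865
grasp_force: 0.0
time_s: 7.35
tool_pos: [0.5067, -0.0285, 0.1585]
tool_rot: [-180.0, -0.1, -19.9]
force: [-0.3, -0.4, 0.6]
grip_width: 0.0869
grasp_force: 0.0
[279.  66.] 957 [ 0.6108 -0.0673  0.0549]
    [ 594.9  -61.5   54.7   83.7   56.6  -19.9 8725. ]
[279. 110.] 880 [ 0.5817 -0.0568  0.0542]
    [ 594.8  -61.5   54.7   83.7   56.6  -19.9 8837. ]
shift [-1.153 -9.779  1.274] turn [-0.   -0.01 -2.05] tcp [ 0.5066 -0.0286  0.1582] [-1.7999e+02 -9.0000e-02 -1.9890e+01] t 7.4
```

View pics/w3.png

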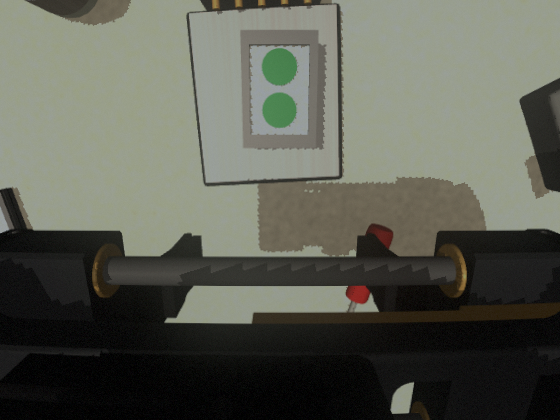

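The wrist view shows A squarely on the base at (281,90), with less than 0.5 mm between them. Next is B.

```bash
python3 - <<'E'
from h import *
go(.489,.270,.15,82.4)
E
```

```text
shift [-3.94 -9.16  0.27] turn [-0.   -0.01 -2.05] tcp [ 0.5066 -0.0286  0.1582] [-1.7999e+02 -9.0000e-02 -1.9890e+01] t 7.4
```

```bash
python3 -m creep '[87,-0.6,-1.4,0,0,0,-0.3,87,-1.2,-2.8,0,0,0,-0.7,87,-1.8,-4.2,0,0,0,-1,87,-2.4,-5.6,0,0,0,-1.4,87,-3,-7,0,0,0,-1.7,87,-3.5,-8.2,0.2,0,0,-2,87,-3.94,-9.16,0.27,0,0,-2.05,87,-3.94,-9.16,0.27,0,0,-2.05,87,-3.94,-9.16,0.27,0,0,-2.05,87,-3.94,-9.16,0.27,0,0,-2.05,87,-3.94,-9.16,0.27,0,0,-2.05]'
python3 - <<'E'
from h import *
c=cam('wrist'); save(c,'w4.png')
for p,a in discs(c):
    X=bydepth(c,[p])[0]; print(p.round(),a,X.round(4))
    if X[2]<.05: r=cassettes(c,X[2]-.005,X[2]+.008,X[:2]); print('   ',r)
yw=r[5]; ex=np.array([np.cos(np.radians(yw)),np.sin(np.radians(yw))])
# camera bias: lateral ~1.2mm to tool +y, as seen on A and in hand
t=r[:2]/1e3+ex*.001-np.array([ex[1],-ex[0]])*.001; print(t)
go(*t,.0258,yw+90)
E
```

```text
time_s: 8.5
tool_pos: [0.4886, 0.2688, 0.1494]
tool_rot: [180.0, -0.0, -7.7]
force: [0.6, -0.6, -0.0]
grip_width: 0.0869
grasp_force: 0.0
[276.  84.] 710 [0.5905 0.2563 0.0144]
    [ 573.9  258.9   13.7   84.4   56.2   -9.1 6646. ]
[276. 121.] 656 [0.5603 0.2612 0.0131]
    [ 573.7  259.    13.7   84.8   56.1   -9.1 6750. ]
[ 96. 198.] 3826 [0.5248 0.3953 0.0774]
[0.57484557 0.25982926]
shift [ 2.893 -0.085  4.126] turn [ 0.   -0.    0.23] tcp [0.4884 0.269  0.1495] [ 1.7998e+02 -2.0000e-02 -7.7100e+00] t 8.55
```

```bash
python3 -m creep '[87,1.4,-0.05,0,0,0,0.23,87,2.89,-0.085,1,0,0,0.23,87,2.89,-0.085,2.5,0,0,0.23,87,2.89,-0.085,3.7,0,0,0.23,87,2.89,-0.085,4.12,0,0,0.23,87,2.89,-0.085,4.12,0,0,0.23,87,2.89,-0.085,4.12,0,0,0.23,87,2.89,-0.085,4.12,0,0,0.23]' 20
python3 -m creep '[56,0,0,0,0,0,0,50,0,0,0,0,0,0,50,0,0,0,0,0,0,50,0,0,0,0,0,0,50,0,0,0,0,0,0,50,0,0,0,0,0,0,50,0,0,0,0,0,0,50,0,0,0,0,0,0]' 20
python3 -m creep '[50,0,0,-1,0,0,0,50,0,0,-2.5,0,0,0,50,0,0,-4,0,0,0,50,0,0,-4.6,0,0,0,50,0,0,-4.6,0,0,0,50,0,0,-4.6,0,0,0]' 20
python3 - <<'E'
from h import *
go(.507,-.029,.168,70.15)
E
```

```text
time_s: 9.35
tool_pos: [0.5749, 0.2619, 0.0273]
tool_rot: [-179.9, -0.1, -9.0]
force: [-0.7, -0.4, 0.1]
grip_width: 0.087
grasp_force: 0.0
time_s: 10.15
tool_pos: [0.5739, 0.2614, 0.0259]
tool_rot: [180.0, 0.0, -8.9]
force: [-1.1, -0.5, 0.9]
grip_width: 0.0559
grasp_force: 20.0
time_s: 10.75
tool_pos: [0.5735, 0.2615, 0.163]
tool_rot: [180.0, 0.0, -8.9]
force: [-1.4, -0.9, -2.5]
grip_width: 0.0557
grasp_force: 20.0
shift [-0.687  9.911 -0.161] turn [0.   0.01 1.82] tcp [0.5735 0.2615 0.163 ] [ 1.7997e+02  4.0000e-02 -8.9300e+00] t 10.75
```

```bash
python3 -m creep '[50,-0.1,1.4,0,0,0,0.3,50,-0.2,2.9,-0.1,0,0,0.6,50,-0.3,4.4,-0.16,0,0,0.9,50,-0.4,5.9,-0.16,0,0,1.2,50,-0.5,7.4,-0.16,0,0,1.5,50,-0.6,8.7,-0.16,0,0,1.7,50,-0.69,9.6,-0.16,0,0,1.82,50,-0.69,9.91,-0.16,0,0,1.82,50,-0.69,9.91,-0.16,0,0,1.82,50,-0.69,9.91,-0.16,0,0,1.82,50,-0.69,9.91,-0.16,0,0,1.82,50,-0.69,9.91,-0.16,0,0,1.82]' 20
python3 -m creep '[50,0,0,0,0,0,0,50,0,0,0,0,0,0]'
cat > rel.py <<'E'
from h import *
o=env.get_obs(); T=np.array(o['tool_pos']); print(T.round(4),np.round(o['tool_rot'],2))
c=cam('wrist'); save(c,'w5.png')
D=[bydepth(c,[p])[0] for p,a in discs(c)]; px=[(p.round(),a) for p,a in discs(c)]
for d,p in zip(D,px): print(p,d.round(4))
low=[d for d in D if d[2]<.08]; up=[d for d in D if d[2]>.1]
far=lambda L:max(L,key=lambda d:d[0])
print('rect',cassettes(c,.05,.062,low[0]))
d=far(low)-far(up); print('d',d.round(4),'target',(T+d).round(4))
g=cv2.cvtColor(c['color'],cv2.COLOR_RGB2GRAY).astype(float); s=g[165:200,255:275].mean(1); print(s.round().astype(int))
yw=-19.9; ex=np.array([np.cos(np.radians(yw)),np.sin(np.radians(yw))])
for v in range(172,190,3): print(v,((onplane(c,[(280,v)],T[2]-.0099)[0][:2]-T[:2])@ex*1e3).round(1))
E
python3 rel.py
```

```text
time_s: 11.95
tool_pos: [0.5076, -0.0272, 0.1684]
tool_rot: [-180.0, 0.0, -19.7]
force: [0.3, -0.8, -0.6]
grip_width: 0.0557
grasp_force: 20.0
time_s: 12.15
tool_pos: [0.5075, -0.0283, 0.1687]
tool_rot: [-180.0, -0.0, -19.8]
force: [-0.3, -0.1, -1.0]
grip_width: 0.0554
grasp_force: 20.0
[ 0.5075 -0.0283  0.1687] [-1.800e+02 -1.000e-02 -1.981e+01]
(array([280.,  69.]), np.int32(872)) [ 0.6111 -0.0674  0.0529]
(array([280., 111.]), np.int32(795)) [ 0.5817 -0.0568  0.0541]
(array([279., 227.]), np.int32(1590)) [ 0.5235 -0.0353  0.1575]
(array([279., 292.]), np.int32(540)) [ 0.4879 -0.0222  0.1563]
rect [ 594.6  -61.6   54.7   83.6   56.4  -19.8 7981. ]
d [ 0.0875 -0.0321 -0.1046] target [ 0.595  -0.0604  0.0641]
[176 176 176 176 176 176 176 176 176 138  71  59  60  79 114 130 130 130
 129 129 129 128 128 128 128 127 127 127 126 127 126 126 126 131 147]
172 45.7
175 44.2
178 42.8
181 41.3
184 39.8
187 38.3
```

View pics/w5.png

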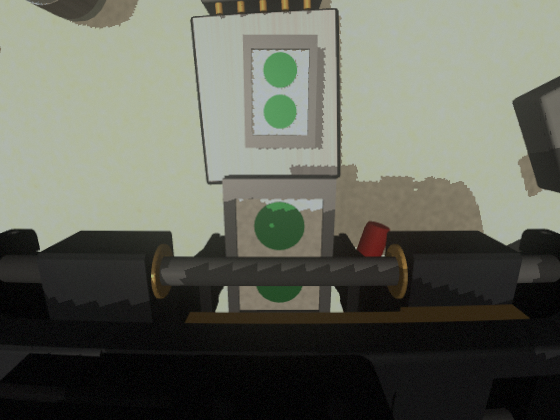

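The wrist view shows the pile at (281,91) and B held with its far edge at row 178.

```bash
python3 -m creep '[50,1,0,0,0,0,0,50,2.2,0.01,0.2,0,0,0,50,3.06,0.01,0.8,0,0,0,50,3.06,0.01,1.8,0,0,0,50,3.06,0.01,2.4,0,0,0,50,3.06,0.01,2.45,0,0,0,50,3.06,0.01,2.45,0,0,0,50,3.06,0.01,2.45,0,0,0,50,3.06,0.01,2.45,0,0,0,50,3.06,0.01,2.45,0,0,0]' 20
python3 - <<'E'
from h import *
go(.5947,-.0605,.0835,70.15)
E
```

```text
time_s: 13.2
tool_pos: [0.5942, -0.0603, 0.0964]
tool_rot: [-180.0, -0.1, -19.9]
force: [-0.0, -0.5, -1.4]
grip_width: 0.0558
grasp_force: 20.0
shift [0.015 0.    0.431] turn [-0.01 -0.02 -0.  ] tcp [ 0.5942 -0.0603  0.0964] [-1.7996e+02 -1.2000e-01 -1.9860e+01] t 13.2
```

```bash
python3 -m creep '[50,0.015,0,0.2,0,0,0,50,0.015,0,0.35,0,0,0,50,0.015,0,0.41,0,0,0,50,0.015,0,0.41,0,0,0,50,0.015,0,0.41,0,0,0]' 20
python3 - <<'E'
from h import *
go(.5947,-.0605,.0828,70.15)
E
```

```text
time_s: 13.7
tool_pos: [0.5937, -0.0605, 0.0828]
tool_rot: [180.0, 0.0, -19.9]
force: [-1.4, 0.8, 2.0]
grip_width: 0.0557
grasp_force: 20.0
shift [ 0.032 -0.011  0.002] turn [ 0.    0.01 -0.  ] tcp [ 0.5937 -0.0605  0.0828] [ 1.7999e+02  4.0000e-02 -1.9860e+01] t 13.7
```

```bash
python3 -m creep '[50,0,0,-0.1,0,0,0,50,0.03,-0.01,-0.1,0,0,0,50,0.03,-0.01,-0.05,0,0,0,50,0.03,-0.01,0,0,0,0,50,0.03,-0.01,0.01,0,0,0,50,0.03,-0.01,0.01,0,0,0]' 20
python3 - <<'E'
from h import *
go(.5947,-.0605,.0828,70.15)
E
```

```text
time_s: 14.3
tool_pos: [0.5951, -0.0605, 0.0829]
tool_rot: [-180.0, -0.0, -19.9]
force: [-2.0, 0.0, 2.1]
grip_width: 0.0559
grasp_force: 20.0
shift [-0.012  0.003  0.003] turn [-0. -0. -0.] tcp [ 0.5951 -0.0605  0.0829] [-1.800e+02 -2.000e-02 -1.986e+01] t 14.3
```

```bash
python3 -m creep '[60,0,0,0,0,0,0,66,0,0,0,0,0,0,72,0,0,0,0,0,0,75,0,0,0,0,0,0,75,0,0,-0.5,0,0,0,80,0,0,-1.5,0,0,0,87,-1,0,-2.5,0,0,0,87,-2,0,-2.5,0,0,0,87,-3.1,0,-2.5,0,0,0,87,-3.1,0,-2.5,0,0,0,87,-3.1,0,-2.5,0,0,0]' 20
python3 -m creep '[87,0,0,0,0,0,0,87,0,0,0,0,0,0]'
python3 - <<'E'
from h import *
c=cam('wrist'); save(c,'w6.png')
P=cloud(c)
for p,a in discs(c):
    X=bydepth(c,[p])[0]; print(p.round(),a,X.round(4)); print('   ',cassettes(c,X[2]-.005,X[2]+.008,X[:2]))
# timer from scene + side clouds
for n in ['scene','side']:
    c=cam(n);P=cloud(c)
    m=(c['depth']>0)&(P[...,2]>.14)&(P[...,2]<.175)&(abs(P[...,0]-.47)<.05)&(abs(P[...,1]+.25)<.06)
    dark=c['color'].max(2)<70
    Q=P[m&dark]; print(n,'paddle',len(Q),np.median(Q,0).round(4),Q.min(0).round(3),Q.max(0).round(3))
    print(cv2.minAreaRect((Q[:,:2]*1000).astype(np.float32)))
    m=(c['depth']>0)&(P[...,2]>.034)&(P[...,2]<.044)&(abs(P[...,0]-.5)<.11)&(abs(P[...,1]+.35)<.11)
    print(' base top',m.sum(),cv2.minAreaRect((P[m][:,:2]*1000).astype(np.float32)))
E
```

```text
time_s: 15.4
tool_pos: [0.5079, -0.0288, 0.1589]
tool_rot: [-180.0, -0.1, -19.8]
force: [0.6, -0.6, 0.1]
grip_width: 0.0867
grasp_force: 0.0
time_s: 15.6
tool_pos: [0.5084, -0.0294, 0.1579]
tool_rot: [-180.0, -0.0, -19.9]
force: [-0.5, 0.5, -0.1]
grip_width: 0.0867
grasp_force: 0.0
[279.  64.] 1113 [ 0.611  -0.0673  0.0712]
    [  595.2   -61.6    70.7    84.5    56.5   -19.9 10107. ]
[279. 111.] 1016 [ 0.582  -0.0569  0.0716]
    [  595.2   -61.6    70.7    84.5    56.5   -19.9 10251. ]
scene paddle 211 [ 0.4699 -0.2492  0.1549] [ 0.446 -0.309  0.14 ] [ 0.499 -0.233  0.163]
((472.6142578125, -271.1969909667969), (44.20780563354492, 78.84268951416016), 9.053343772888184)
 base top 967 ((481.717041015625, -341.0064392089844), (100.36874389648438, 120.07296752929688), 7.009463310241699)
side paddle 328 [ 0.4642 -0.2492  0.155 ] [ 0.445 -0.31   0.14 ] [ 0.494 -0.235  0.163]
((468.7597961425781, -273.9817199707031), (42.52476119995117, 76.72938537597656), 6.361819267272949)
 base top 1983 ((480.09228515625, -341.2119445800781), (99.16416931152344, 121.93576049804688), 7.445827007293701)
```

```bash
python3 - <<'E'
from h import *
yh=np.array([-np.sin(np.radians(7.2)),np.cos(np.radians(7.2))]); xh=np.array([yh[1],-yh[0]]); B=np.array([.481,-.341])
for n in ['scene','side']:
    c=cam(n);P=cloud(c); q=P[...,:2]-B; U=q@xh; Y=q@yh; Z=P[...,2]; ok=c['depth']>0
    m=ok&(abs(U)<.035)&(abs(Y)<.075)&(Z>.115); 
    A=np.c_[Y[m],Z[m]]; print(n,'disc top z',np.percentile(Z[m],99).round(4),'Y at z>.147',np.percentile(Y[m&(Z>.147)],[2,50,98]).round(4),'Y range',np.percentile(Y[m&(Z<.125)],[1,99]).round(3), 'U',np.percentile(U[m],[2,50,98]).round(4))
    m=ok&(abs(U)<.04)&(Y>.072)&(Y<.13)&(Z>.13)
    a=np.polyfit(Y[m],Z[m],1); print(' paddle U',np.percentile(U[m],[3,50,97]).round(4),'Y',np.percentile(Y[m],[3,50,97]).round(4),'slope',a[0].round(3), 'z mid',np.median(Z[m]).round(4))
T=B+.012*yh+.085*yh; print(T)
go(*T,.27,7.2,True)
E
```

```text
scene disc top z 0.1548 Y at z>.147 [-0.013   0.009   0.0358] Y range [-0.037  0.057] U [-0.0227  0.0003  0.0234]
 paddle U [-0.021   0.0008  0.0197] Y [0.0749 0.0905 0.105 ] slope 0.534 z mid 0.1542
side disc top z 0.1546 Y at z>.147 [-0.0149  0.0069  0.0367] Y range [-0.037  0.052] U [-0.0252 -0.0024  0.0203]
 paddle U [-0.0237 -0.0035  0.0178] Y [0.0751 0.0904 0.105 ] slope 0.548 z mid 0.1532
[ 0.46884268 -0.24476487]
shift [ 1.226  7.202 -3.754] turn [ -0.     0.   -19.51] tcp [ 0.5077 -0.0291  0.1574] [ 1.7999e+02  2.0000e-02 -1.9880e+01] t 15.85
```

```bash
python3 -m creep '[60,0,0,-1.5,0,0,-1.4,30,0,0.5,-3,0,0,-2.8,0,0.2,1.5,-3.75,0,0,-4.2,0,0.4,2.5,-3.75,0,0,-5.6,0,0.6,3.5,-3.75,0,0,-7,0,0.8,4.5,-3.75,0,0,-8.4,0,1,5.5,-3.75,0,0,-9.8,0,1.2,6.5,-3.75,0,0,-11.2,0,1.22,7.2,-3.75,0,0,-12.6,0,1.22,7.2,-3.75,0,0,-14,0,1.22,7.2,-3.75,0,0,-15.4,0,1.22,7.2,-3.75,0,0,-16.8]' 30
python3 - <<'E'
from h import *
go(.469,-.247,.20,7.2,True)
E
```

```text
time_s: 17.05
tool_pos: [0.4685, -0.2448, 0.2699]
tool_rot: [-180.0, -0.0, 81.3]
force: [0.1, -0.8, -1.0]
grip_width: 0.0026
grasp_force: 0.0
shift [-0.069  0.029  2.33 ] turn [-0.   -0.   -2.66] tcp [ 0.4685 -0.2448  0.2699] [-179.98   -0.     81.25] t 17.05
```

```bash
python3 -m creep '[0,-0.06,0.03,0.5,0,0,-1.4,0,-0.06,0.03,1.5,0,0,-2.66,0,-0.06,0.03,2.3,0,0,-2.66,0,-0.06,0.03,2.3,0,0,-2.66,0,-0.06,0.03,2.3,0,0,-2.66,0,-0.06,0.03,2.3,0,0,-2.66]' 30
python3 - <<'E'
from h import *
yh=np.array([-.1253,.9921]); p=np.array([.481,-.341])+.0095*yh
for Y,z in ((.088,.165),(.097,.125),(.098,.104)): go(*(p+Y*yh),z,7.2)
E
```

```text
time_s: 17.65
tool_pos: [0.47, -0.2469, 0.2027]
tool_rot: [179.9, 0.1, 96.9]
force: [0.2, 0.1, -0.1]
grip_width: 0.0005
grasp_force: 0.0
shift [ 0.092 -0.034  1.256] turn [ 0.02  0.01 -0.05] tcp [ 0.47   -0.2469  0.2027] [1.7987e+02 7.0000e-02 9.6890e+01] t 17.65
shift [ 0.394 -0.038  2.589] turn [ 0.02  0.01 -0.05] tcp [ 0.47   -0.2469  0.2027] [1.7987e+02 7.0000e-02 9.6890e+01] t 17.65
shift [ 0.428 -0.04   3.289] turn [ 0.02  0.01 -0.05] tcp [ 0.47   -0.2469  0.2027] [1.7987e+02 7.0000e-02 9.6890e+01] t 17.65
```

Press in stages, slowly, to about 4 mm short of the third click, then check.

```bash
python3 -m creep '[0,0.05,-0.03,0.6,0,0,0,0,0.09,-0.035,1.25,0,0,0,0,0.2,-0.035,1.6,0,0,0,0,0.27,-0.035,1.95,0,0,0,0,0.34,-0.035,2.3,0,0,0,0,0.39,-0.035,2.6,0,0,0,0,0.42,-0.035,2.85,0,0,0,0,0.43,-0.035,3.05,0,0,0,0,0.43,-0.035,3.15,0,0,0,0,0.43,-0.035,3.15,0,0,0,0,0.43,-0.035,3.15,0,0,0]' 30
cat > dial.py <<'E'
from h import *
yh=np.array([-.1253,.9921]); xh=np.array([yh[1],-yh[0]]); p=np.array([.481,-.341])+.0095*yh
o=env.get_obs(); T=np.array(o['tool_pos']); print('tip Y,U,z',((T[:2]-p)@yh).round(4),((T[:2]-p)@xh).round(4),(T[2]-.022).round(4),'F',np.round(o['force'],1),o['time_s'])
for n in ['side','scene']:
    c=cam(n); P=cloud(c); q=P[...,:2]-p; U=q@xh; Y=q@yh; Z=P[...,2]
    # lever + paddle: between discs / outside the disc radius, below the gripper tip
    m=(c['depth']>0)&(abs(U)<.03)&(Y>.055)&(Y<.118)&(Z>.05)&(Z<T[2]-.022+.012)
    if m.sum()>10:
        A=np.c_[Y[m],Z[m]]; print(n,m.sum(),'angle of points below level',np.percentile(np.arctan2(.105-Z[m],Y[m]),[5,25,50,75,95]).round(3)); 
        b=[(y,np.round(np.percentile(Z[m&(abs(Y-y)<.004)],90),4)) for y in np.arange(.06,.12,.008) if (m&(abs(Y-y)<.004)).sum()>3]; print(np.array(b).round(4).tolist())
    save(c,n+'_d.png')
s=cv2.imread('pics/side_d.png')[250:400,170:350]; e=cv2.imread('pics/scene_d.png')[190:320,110:266]
cv2.imwrite('pics/d.png',cv2.resize(np.hstack([cv2.resize(s,(390,325),interpolation=2),cv2.resize(e,(390,325),interpolation=2)]),None,fx=1,fy=1))
E
python3 dial.py
```

```text
time_s: 18.75
tool_pos: [0.4674, -0.2345, 0.1076]
tool_rot: [179.9, 0.1, 96.9]
force: [1.1, -0.8, 6.7]
grip_width: 0.0007
grasp_force: 2.7
tip Y,U,z 0.0978 -0.0001 0.0856 F [ 1.1 -0.8  6.7] 18.75
side 288 angle of points below level [0.123 0.207 0.223 0.238 0.291]
[[0.06, 0.0947], [0.068, 0.092], [0.076, 0.0888], [0.084, 0.0932], [0.092, 0.0925], [0.1, 0.0851], [0.108, 0.0808]]
scene 142 angle of points below level [0.146 0.202 0.223 0.248 0.302]
[[0.06, 0.0946], [0.068, 0.0926], [0.076, 0.0897], [0.084, 0.0893], [0.092, 0.0889]]
```

View pics/d.png

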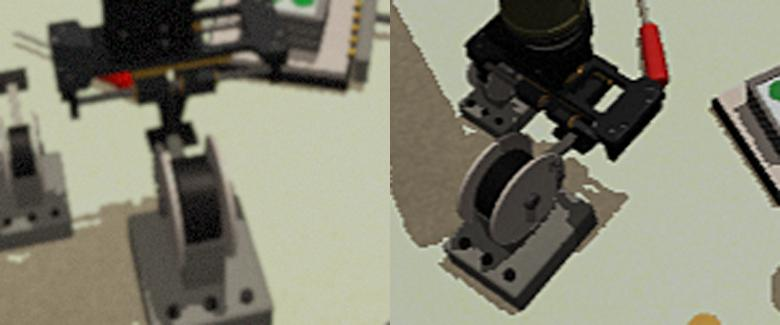

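The crop shows the closed fingertips pressing on the paddle, the lever somewhat below level, and nothing else touched. I go about 4 mm further to the third click.

```bash
python3 -m creep '[0,0,0,0.07,0,0,0,0,0,0,0.13,0,0,0,0,0,0,0.13,0,0,0,0,0,0,0.13,0,0,0,0,0,0,0.13,0,0,0]' 30
python3 dial.py
```

```text
time_s: 19.35
tool_pos: [0.4675, -0.2352, 0.1043]
tool_rot: [179.9, 0.2, 96.9]
force: [-0.7, -2.0, 8.4]
grip_width: 0.0006
grasp_force: 3.5
tip Y,U,z 0.0971 -0.0001 0.0823 F [-0.7 -2.   8.4] 19.35
side 254 angle of points below level [0.169 0.243 0.26  0.275 0.325]
[[0.06, 0.0918], [0.068, 0.0898], [0.076, 0.086], [0.084, 0.0892], [0.092, 0.0896], [0.1, 0.0793], [0.108, 0.0759]]
scene 142 angle of points below level [0.174 0.239 0.263 0.287 0.344]
[[0.06, 0.0928], [0.068, 0.089], [0.076, 0.0868], [0.084, 0.0857], [0.092, 0.0876], [0.1, 0.0932]]
```

```bash
python3 -m creep '[0,0,0,0,0,0,0,0,0,0,0,0,0,0,0,0,0,0,0,0,0,0,0,0,0,0,0,0,0,0,0,0,0,0,0,0,0,0,0,0,0,0,0,0,0,0,0,0,0,0,0,0,0,0,0,0,0,0,0,0,0,0,0,0,0,0,0,0,0,0,0,0,0,0,0,0,0,0,0,0,0,0,0,0]'
python3 -m creep '[0,0,0,0,0,0,0,0,0,0,0,0,0,0,0,0,0,0,0,0,0,0,0,0,0,0,0,0,0,0,0,0,0,0,0,0,0,0,0,0,0,0,0,0,0,0,0,0,0,0,0,0,0,0,0,0,0,0,0,0,0,0,0,0,0,0,0,0,0,0,0,0,0,0,0,0,0,0,0,0,0,0,0,0]'
python3 dial.py
```

```text
time_s: 20.65
tool_pos: [0.4675, -0.2352, 0.1043]
tool_rot: [179.9, 0.2, 96.9]
force: [-0.2, -2.9, 8.8]
grip_width: 0.0005
grasp_force: 3.5
time_s: 21.85
tool_pos: [0.4675, -0.2352, 0.1043]
tool_rot: [179.9, 0.2, 96.9]
force: [-0.3, -2.8, 7.8]
grip_width: 0.0009
grasp_force: 3.5
tip Y,U,z 0.0972 -0.0001 0.0823 F [-0.3 -2.8  7.8] 21.85
side 260 angle of points below level [0.145 0.242 0.26  0.275 0.325]
[[0.06, 0.0918], [0.068, 0.0895], [0.076, 0.086], [0.084, 0.0912], [0.092, 0.0918], [0.1, 0.0808], [0.108, 0.0764]]
scene 140 angle of points below level [0.187 0.246 0.261 0.288 0.346]
[[0.06, 0.092], [0.068, 0.0883], [0.076, 0.0866], [0.084, 0.0865], [0.092, 0.0838]]
```

Steady at the third click for more than 2.5 s, so I hand it in.

```bash
python3 -c "
from cell import env
print(env.sign_off())"
```

```text
the job is handed in; nothing more can be done
None
```

Job handed in at about 22 s: the three cassettes are in one pile, aligned to within about 1 mm by the wrist camera, and the dial was held about 2.5 s, measuring about 0.81 rad (third click), with the gripper still pressing it.

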